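# Gauge a moulded disc on the beam comparator

## Robot

A 6-joint arm with a two-finger parallel gripper is mounted at the origin on the work surface. World frame = base frame: x ahead of the robot, y to its left, z up, the work surface at z = 0. Lengths are in m, angles in degrees, forces in N, time in s.
With the tool pointing down it reaches from about 0.275 to 0.85 m from the base axis. Payload 19 kg.
Tool frame: the origin (TCP) lies between the finger pads, 19 mm behind the fingertips; this is the grasp point; z points along the fingers, y is the line along which they close (so a half turn about z gives the same grasp; the last joint's range is limited). The gripper opens to 85 mm and grips with 20 to 120 N. Pads are 22 mm wide; open, the fingers measure 114 mm over their backs; the gripper's body (76 mm by 85 mm) begins 54 mm behind the grasp point. The pads swing forward as they close: fully open they stand 13 mm farther back than shut.
Start: joints at [55.691, 8.623, 82.357, -0, 89.026, -7.678], TCP at [0.258, 0.514, 0.25] pointing down, gripper open.
Joint ranges: [-160.23, 160.23], [-39.13, 120.54], [6.94, 153.29], [-79.49, 259.48], [9.18, 160.14], [-161.06, 161.06]. Speed limits (degrees/s): [108.29, 108.29, 127.2, 172.46, 172.46, 172.46].

## Interface

Orientations are given as a 3x3 rotation matrix whose columns are the frame's x, y, z axes.
In Python, from rig import arm gives the robot as it stands.
- The arm moves only by the shell command python3 -m crank 'ROWS' [FORCE]. ROWS is JSON, a list that holds one entry, the list of rows, each a list of 5 numbers: the finger opening in mm, from 0 to 85.4, then the shift along the tool's x, y, z in mm, then the turn about the tool's z in rad. In form: [[[gripper, dx, dy, dz, turn], ...]]. A call has exactly 10 rows; each row shifts and turns the commanded pose from where the row before left it, along the tool's axes as they then stand; what a row does not reach is not made up. A row lasts 1/8 s, in which the tool goes at most 62.5 mm and 10.7 degrees, less where a joint would pass 70% of its speed; a pose out of reach is approached as far as the arm can. A call with a gripper value outside its range is refused whole. The fingers move at their own pace and stop on an object; FORCE is the grip in N (left out, the last holds). Time passes only in rows, so rows that do not move let the fingers close, or fill a call up. It gives the time, the measured TCP pose, the force, the opening and the grip force at its end, in the units of the state.
- arm.state(): the state, without advancing time (a new reading comes with each control period).
- arm.grab_frame(name): name is "scene" or "top" or "wrist"; returns (picture, depth): 400x640x3 uint8, blue, green, red; 400x640 float32, m along the optical axis (not along the pixel's ray), 0 where there is no reading.
- arm.camera_params(name): a dict with "fovy" (degrees; the focal length in pixels is half the picture's height over the tangent of half this angle, whatever the lens; pixels are square), "cx", "cy" (the principal point, pixels), "extrinsics" (4x4, takes a point from world to camera coordinates). Camera axes: x right, y down, z forward; pixel columns grow to the right and rows downward; lengths in m; the calibration is good to about 2 mm. A picture is of the moment at which its call begins: read the wrist's pose just before it. camera_params takes no time and is no camera call; for the wrist camera it gives the pose at the moment of the call.
- arm.sign_off(): hands the job in; it is judged then, once.
The state is a dict: "clock": time; "joints": joint angles; "joint_vel": joint speeds; "joint_efforts": joint torques, N m; "ee_pos": TCP position; "ee_rot": TCP orientation; "force": force on the tool from outside, world axes, zero at the start; "wrist_torque": the same for the moment, N m; "grip_width": opening from 0.0 (shut) to 1.0 (fully open); "grasp_force": force on a finger pad.
Only numpy, scipy, OpenCV 4.12 (cv2) and the standard library are available. Lean on these libraries where they do the work, as an engineer would, in place of code of your own. Each camera call takes 0.05 s, during which the arm holds its last target. There are 200 camera calls.

## Task

Measure the cream disc in the mould plate with the orange handle: take the plate by its handle from the sloping rack to the beam gauge and lower it gently, handle to the front, over the two dowels of the gauging table until it lies flush. Then swing the red-balled arrest lever over to let the beam down until its plunger stands on the disc, leave it there for about two seconds for the reading, and swing the lever right back so that the beam is arrested again, leaving the plate on the dowels. Work the beam only by its lever, never touch the beam or its dial with the hand, nor the raised beam with the plate, and do not disturb the spare mould plate, the white bottle, the dropper bottle or the jar.

Things in the scene. Friction and masses are not known exactly. Their poses are not given: they have to be found in the camera images.
- mould: Mould plate on the rack: aluminium, 120 (x) x 130 (y) x 8 mm, about 0.38 kg, cream 32 mm disc 2 mm proud at its centre. Origin: centre of the underside, z off its top. 14 mm through holes at (20, -45), (20, 45) mm. Upright orange handle near its front (-x) edge: 28 (x) x 14 (y) mm, centred at (-36, 0), top 50 mm above the underside; pinch it across the 14 mm (y), tool leaning to -x.
- mould_grip (a point): Point inside the orange handle at (-36, 0, 34) mm in the mould plate's frame, a good place for the TCP (fingertips then just clear the plate); axes as the plate's.
- gauge: Fixed beam comparator gauge: dark blue base 170 (x) x 330 (y) mm, 34 mm high; origin under the base's centre, front to -x. Gauging table centred at y = +70 mm. Beam pivot fork at y = -100 mm, 51 mm wide in x, top at 134 mm. The beam runs along y over the table, at x = 0.
- seat (a point): Centre of the steel gauging table's top, at (0, 70, 50) mm in the gauge's frame, same axes; the table is 134 (x) x 146 (y) mm. Two dowels stand on it at (20, -45), (20, 45) mm: 12 mm thick, 15 mm tall, upper 7 mm tapering to 6 mm. With the plate home, its origin and axes coincide with these, its handle in front of the dial.
- beam: Hinged bar, 18 mm square, along its y; origin on the pivot, 118 mm above the bench. Dial indicator 58 mm across, from x = -16 to +14 mm, on the bar 170 mm from the pivot, above the table's centre. Arrested, it is 0.205 rad up, dial 124 to 182 mm above the bench: little room for a gripper at a seated plate's handle; its top must lean to the gauge's -x or stand upright. Presses with 2 N.
- plunger_tip (a point): Lower tip of the dial's plunger (9 mm thick). 45 mm above the gauging table when arrested, so a plate held with its underside 18 to 28 mm above the table clears dowels and plunger; 10 mm above the table when it stands on the disc.
- arrest_lever (a joint): Angle of the arrest lever about a shaft along the gauge's x at (y, z) = (-55, 95) mm: 0 = arrested (leans 20 degrees to +y, stop), up to 1.17 = released (47 degrees to -y, stop). A roller on its crank carries the beam: from about 0.3 the beam sinks, from 1.03 on the plunger stands on the disc. The lever stays where it is left; 2 to 4 N at the ball moves it.
- lever_ball (a point): Centre of the red ball (24 mm) on the arrest lever, 85 mm from its axis: at 0 at (-45, -26, 175) mm in the gauge's frame, at 1.17 at (-45, -117, 153) mm, moving in the y-z plane, 45 mm in front of the beam. Push it sideways, e.g. with half-open fingers straddling it from above. The rod below is 8 mm thick.
- spare_mould: Bystander: the same kind of plate, but with a black handle and no disc. Origin at the centre of its underside.
- bottle: Bystander: white bottle, 60 mm across, 150 mm tall, origin under its centre.
- dropper: Bystander: amber dropper bottle, 42 mm across, 95 mm tall, origin under its centre.
- jar: Bystander: glass jar with black lid, 70 mm across, 75 mm tall, origin under its centre.
- rack: Fixed steel cooling rack: sheet 134 mm along the slope, 290 mm wide (y), rising 28 degrees from the front (-x), where a lip 7 mm high stops the plates. Origin on the bench, 50 mm below the middle of the sheet's top face; axes level, z up. The two mould plates lie flat on the sheet side by side, centred about 71 mm either side of its middle, handles to the low front.

How it is judged (in metres and radians):
On the way, in this order (a step that is already met when the one before it is completed fails the run):
1. the mould plate lies flush on the gauging table, over both dowels, while the beam is still arrested (z of mould in the frame of seat below 0.002 m and horizontal distance between mould and seat below 0.004 m and angle between the z axis of mould and the z axis of seat, either way round below 0.025 rad and angle between the x axis of mould and the x axis of seat, either way round below 0.06 rad and value of joint arrest_lever below 0.15 rad), for 0.2 s.
2. with the plate let go and flush, the lever is swung over and the plunger stands on the disc for 1.2 s (contact force between beam and mould above 0.4 N and z of plunger_tip in the frame of seat below 0.013 m and value of joint arrest_lever above 0.95 rad and z of mould in the frame of seat below 0.002 m and horizontal distance between mould and seat below 0.004 m and contact force between mould and the fingers below 0.2 N), for 1.2 s.
At the end, for the whole second after the job is handed in: Lever within 0.15 rad of its arrested stop, plunger over 39 mm above the gauging table; mould plate at rest over both dowels: underside within 2 mm of the table, centre within 4 mm, level within 0.025 rad, turned under 0.06 rad (all of step 1 and z of plunger_tip in the frame of seat above 0.039 m and linear speed of mould below 0.02 m/s); the robot touches nothing.
It fails at once if the mould plate is dropped or slammed on to the dowels (faster than 0.3 m/s close above its seat) (horizontal distance between mould and seat below 0.03 m and z of mould in the frame of seat below 0.04 m and linear speed of mould above 0.3 m/s).
It fails at once if the hand or arm touches the beam or its dial (over 1 N) (contact force between any of the fingers, the arm and beam above 1 N).
It fails at once if the mould plate touches the arrested beam or its dial (over 1 N) (value of joint arrest_lever below 0.15 rad and contact force between mould and beam above 1 N).
It fails at once if a bystander is moved by more than 20 mm or tipped (distance of any of spare_mould, bottle, dropper, jar from where it was at the start of the episode above 0.02 m or angle between any of bottle, dropper, jar's own z axis and vertical above 0.2 rad).
It also fails if it takes over 51 s, if anything falls off the work surface, if the arm or the gripper's body presses on something with over 40 N, if the wrist force passes 120 N, or if a joint passes its speed limit or range.

## Working session

There is one attempt and no reset: what is moved stays moved. The work goes in short steps, Python scripts to look and compute and a shell command to move; the robot and the scene stay as the last step left them, time stands still between calls to the robot, and variables do not carry over. Pictures are saved under pics/ and viewed, at most 10 in all, crops included, and the job is handed in when it is done.

```bash
ls; mkdir -p pics; python3 - <<'E'
from rig import arm
import cv2,numpy as np
s=arm.state();print(s)
for n in("scene","top"):
    p,d=arm.grab_frame(n);cv2.imwrite(f"pics/{n}0.png",p);np.savez(f"pics/{n}0.npz",p=p,d=d)
    c=arm.camera_params(n);print(n,c)
E
```

```text
pics
{'clock': 0.0, 'joints': array([ 5.56911126e+01,  8.65050684e+00,  8.23909658e+01, -2.12223941e-03,
        8.90257123e+01, -7.67809495e+00]), 'joint_vel': array([ 0.02114894,  0.09885822, -0.03562371,  0.03419124,  0.02253644,
        0.05969902]), 'joint_efforts': array([-1.02217135e-03, -7.13077497e+01, -5.70884693e+01, -3.16576761e-04,
        8.82435241e-03,  7.07479003e-06]), 'ee_pos': array([0.25764992, 0.51380863, 0.24939758]), 'ee_rot': array([[-8.93913723e-01,  4.48238618e-01, -6.30348684e-04],
       [ 4.48239045e-01,  8.93913184e-01, -9.89453455e-04],
       [ 1.19965750e-04, -1.16703291e-03, -9.99999312e-01]]), 'force': array([-0.07979507,  0.45955037, -0.31780491]), 'wrist_torque': array([-0.01047074, -0.02121865, -0.01613251]), 'grasp_force': 0.0, 'grip_width': 0.9982275286912066}
scene {'fovy': 50.81947865629222, 'cx': 321.46151281709035, 'cy': 200.3631619577984, 'extrinsics': array([[-0.88117661,  0.4726477 , -0.01148597,  0.50086409],
       [ 0.29676912,  0.53404047, -0.79166209, -0.07602838],
       [-0.3680433 , -0.7010028 , -0.61085121,  1.27991541],
       [ 0.        ,  0.        ,  0.        ,  1.        ]])}
top {'fovy': 55.98340054516874, 'cx': 319.58400881336627, 'cy': 189.23446501073167, 'extrinsics': array([[ 0.00174879, -0.99964062,  0.02675021, -0.02877491],
       [-0.9960731 , -0.00410917, -0.08843926,  0.56243434],
       [ 0.08851739, -0.02649051, -0.99572231,  0.98933206],
       [ 0.        ,  0.        ,  0.        ,  1.        ]])}
```

View pics/scene0.png

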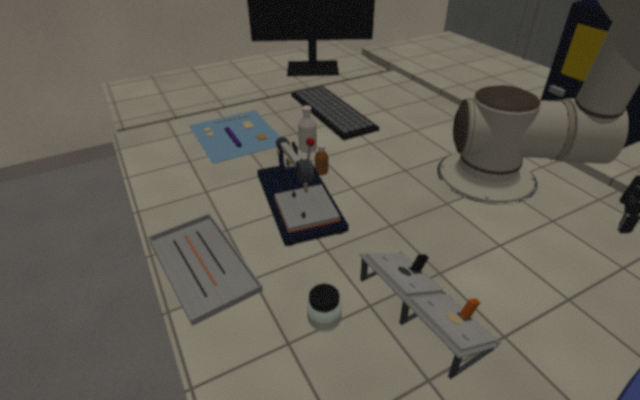

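View pics/top0.png

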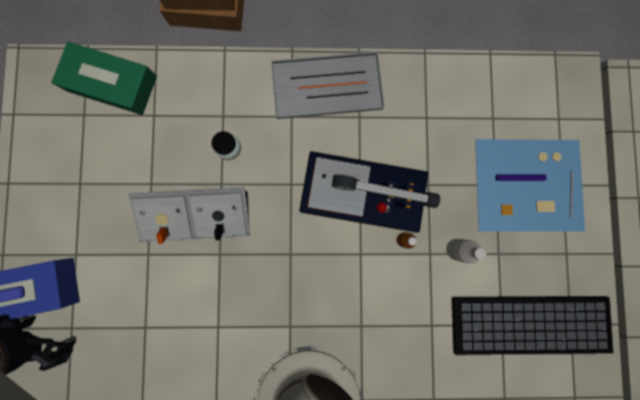

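The scene view shows the rack at (430,310), with the orange handle at (470,308), and the gauge at (300,200) with its red ball at (310,141). The top view shows the orange handle at (162,235), the gauge table at (338,187), the red ball at (383,208), and the bottle, dropper and jar at (470,252), (407,240) and (225,145).

```bash
cat >h.py <<'E'
import numpy as np,cv2
def pts(d,c):
    f=d.shape[0]/2/np.tan(np.radians(c["fovy"])/2)
    v,u=np.mgrid[:d.shape[0],:d.shape[1]]
    P=np.stack([(u-c["cx"])/f*d,(v-c["cy"])/f*d,d],-1)
    E=c["extrinsics"];return (P-E[:3,3])@E[:3,:3]   # R^T(p-t)
def ray(uv,c,z,h=400):
    f=h/2/np.tan(np.radians(c["fovy"])/2);E=c["extrinsics"];R=E[:3,:3]
    o=-R.T@E[:3,3];r=R.T@np.array([(uv[0]-c["cx"])/f,(uv[1]-c["cy"])/f,1]);return o+r*(z-o[2])/r[2]
def proj(p,c,h=400):
    f=h/2/np.tan(np.radians(c["fovy"])/2);E=c["extrinsics"];q=E[:3,:3]@p+E[:3,3]
    return q[:2]/q[2]*f+[c["cx"],c["cy"]]
def rect(x,y):
    r=cv2.minAreaRect(np.stack([x,y],1).astype(np.float32)*1000);return np.round(r[0],1),np.round(r[1],1),round(r[2],2)
E
python3 - <<'E'
from rig import arm
from h import *
for n in("top","scene"):
    c=arm.camera_params(n);z=np.load(f"pics/{n}0.npz");d=z["d"];p=z["p"];X=pts(d,c);hsv=cv2.cvtColor(p,cv2.COLOR_BGR2HSV)
    H,S,V=[hsv[...,i].astype(int) for i in range(3)]
    ok=d>0;print(n,"bench z",np.median(X[...,2][ok&(X[...,0]>.3)&(X[...,0]<.7)&(abs(X[...,1])<.4)]))
    reg=(X[...,0]>.3)&(X[...,0]<.75)&(abs(X[...,1])<.6)&ok
    og=reg&(H>4)&(H<16)&(S>150)&(X[...,1]>.1);rd=reg&((H<5)|(H>175))&(S>150)&(X[...,1]<.1)
    for nm,m in(("orange",og),("red",rd)):
        q=X[m];v,u=np.nonzero(m);print(nm,len(q),np.median(q,0),q.min(0),q.max(0),u.mean(),v.mean())
    # gauge footprint
    g=reg&(X[...,2]>.024)&(X[...,2]<.062)&(X[...,1]<.15)
    def big(m):
        k,l,s,_=cv2.connectedComponentsWithStats(m.astype(np.uint8));return l==1+s[1:,4].argmax()
    b=reg&(X[...,1]<.2)&(X[...,2]>.024)&(X[...,2]<.3)&(X[...,0]>.35);b=big(b)
    t=big(b&(X[...,2]>.043)&(X[...,2]<.058)&(S<110))
    lo=b&(X[...,2]<.06)
    print("gauge",rect(X[lo][:,0],X[lo][:,1]),"table",rect(X[t][:,0],X[t][:,1]),np.median(X[t],0),t.sum())
    r=big(reg&(X[...,1]>.15)&(X[...,2]>.015)&(X[...,2]<.2)&(X[...,0]<.53))
    q=X[r];print("rack",rect(q[:,0],q[:,1]),q.min(0),q.max(0))
    sh=r&(S<90)&(V>60);q=X[sh];A=np.c_[q[:,:2],np.ones(len(q))];
    for _ in range(5):
        k=np.linalg.lstsq(A,q[:,2],rcond=None)[0];e=abs(q[:,2]-A@k);w=e<max(.003,np.median(e)*2);A=A[w];q=q[w]
    print("plane",k,np.degrees(np.arctan(np.hypot(*k[:2]))),np.degrees(np.arctan2(k[1],k[0])),len(q))
    cr=reg&(H>12)&(H<28)&(S>70)&(V>110)&(X[...,1]>.15)&(X[...,2]>.03)
    if cr.any():print("cream",cr.sum(),np.median(X[cr],0))
E
```

```text
top bench z -0.0007053945622100432
orange 110 [0.44130193 0.3725936  0.06991679] [0.42356602 0.36897643 0.04117371] [0.45838639 0.38210005 0.0812672 ] 161.5818181818182 234.92727272727274
red 76 [ 0.50845491 -0.16334057  0.18209212] [ 0.49727396 -0.18267107  0.07984626] [ 0.52557809 -0.15432455  0.18711943] 381.17105263157896 207.05263157894737
gauge (array([ 556.7, -146.7]), array([329.6, 170. ]), 80.45) table (array([568.4, -77.8]), array([145.7, 134.3]), 80.44) [ 0.55624693 -0.06976676  0.0478427 ] 2311
rack (array([475.5, 307.5]), array([108.6, 293.9]), 0.35) [0.42082662 0.16028615 0.0164031 ] [0.52996031 0.45459789 0.08414894]
plane [ 0.52817838  0.03334722 -0.21303506] 27.889137656338832 3.612647102047508 3176
cream 89 [0.48140751 0.37957624 0.05641715]
scene bench z 0.001391661514201909
orange 198 [0.44910583 0.37956109 0.06666588] [0.42783512 0.37052884 0.04258385] [0.46385077 0.38331151 0.082269  ] 468.989898989899 308.2171717171717
red 43 [ 0.51408764 -0.15958667  0.18212365] [ 0.50469673 -0.16955265  0.03576243] [ 0.61298238 -0.01262999  0.1877966 ] 309.8139534883721 143.25581395348837
gauge (array([ 530.8, -206. ]), array([465. , 216.6]), 77.48) table (array([572. , -79.1]), array([149.6, 134.3]), 80.09) [ 0.57493837 -0.0694641   0.0506936 ] 1868
rack (array([477.1, 304.4]), array([107.2, 295.5]), 0.52) [0.42287929 0.15637082 0.01514387] [0.52996809 0.45265015 0.0826087 ]
plane [ 0.5309497   0.02929608 -0.21253346] 28.002139026133346 3.158192901909167 2772
cream 97 [0.48338965 0.37798599 0.05840899]
```

Measurements agree with the given sizes: gauge yaw is −9.5°, seat is at (0.569, −0.078), and the grip point on the rack is about (0.439, 0.376, 0.062). The rows cannot tilt the tool, so I'll test whether pressing on past the reach limit leans it. A lean is needed at the gauge.

```bash
python3 -m crank '[[[85,-50,-21,-5,0],[85,-50,-21,-5,0],[85,-50,-21,-5,0],[85,-50,-21,-5,0],[85,-50,-21,-5,0],[85,-50,-21,-5,0],[85,-50,-21,-5,-0.1],[85,-50,-21,-5,-0.1],[85,-50,-21,-5,-0.1],[85,-50,-21,-5,0]]]'
```

```text
clock: 1.35
ee_pos: [0.6337, 0.1244, 0.3001]
ee_rot: [[-0.987, 0.163, -0.0], [0.163, 0.987, -0.0], [0.0, -0.0, -1.0]]
force: [0.3, 1.1, 0.4]
grip_width: 0.996
grasp_force: 0.0
```

```bash
python3 -m crank '[[[85,-30,-40,0,0],[85,-30,-40,0,0],[85,-30,-40,0,0],[85,-30,-40,0,0],[85,-30,-40,0,0],[85,-30,-30,0,0],[85,-30,0,0,0],[85,-40,0,0,0],[85,-40,0,0,0],[85,-40,0,0,0]]]'
```

```text
clock: 2.6
ee_pos: [0.8741, -0.1476, 0.2828]
ee_rot: [[-0.986, 0.164, 0.023], [0.164, 0.986, -0.004], [-0.023, 0.0, -1.0]]
force: [4.8, -1.3, 11.6]
grip_width: 0.996
grasp_force: 0.0
```

The tool has begun to lean in the wanted direction. I'll push on.

```bash
python3 -m crank '[[[85,-60,0,0,0],[85,-60,0,0,0],[85,-60,0,0,0],[85,-60,0,0,0],[85,-60,0,0,0],[85,-60,0,0,0],[85,-60,0,0,0],[85,-60,0,0,0],[85,-60,0,0,0],[85,-60,0,0,0]]]'; python3 -c "
from rig import arm;s=arm.state();print(s['joints'],s['ee_rot'])"
```

```text
clock: 3.85
ee_pos: [1.0225, -0.1714, 0.2263]
ee_rot: [[-0.903, 0.164, 0.397], [0.15, 0.986, -0.067], [-0.403, -0.001, -0.915]]
force: [0.3, -0.3, -0.2]
grip_width: 0.995
grasp_force: 0.0
[-14.3326127   61.58196384   7.02653871   1.92943823  87.71829398
 -94.56226318] [[-9.02943427e-01  1.64210159e-01  3.97150087e-01]
 [ 1.50032798e-01  9.86425138e-01 -6.67503303e-02]
 [-4.02719912e-01 -6.86233164e-04 -9.15323004e-01]]
```

```bash
python3 -m crank '[[[85,-60,0,0,0],[85,-60,0,0,0],[85,-60,0,0,0],[85,27,-7,-32,0],[85,27,-7,-32,0],[85,27,-7,-32,0],[85,27,-7,-32,0],[85,27,-7,-32,0],[85,27,-7,-32,0],[85,27,-7,-32,0]]]'; python3 - <<'E'
from rig import arm;import numpy as np
s=arm.state();R=s['ee_rot'];p=s['ee_pos'];print(s['joints'],R,p)
print("lean",np.degrees(np.arccos(-R[2,2])),"az",np.degrees(np.arctan2(R[1,2],R[0,2])))
# pick pose above
t=np.array([.439,.376,.062])-R[:,2]*.06+[0,0,.12]
print("delta tool mm",R.T@(t-p)*1000,t)
# roll so tool y best matches rack y (yaw 3.5)
y=np.array([-np.sin(np.radians(3.5)),np.cos(np.radians(3.5)),0]);q=R.T@y;print("turn",np.arctan2(-q[0],q[1]),"resid",np.degrees(np.arcsin(q[2])))
E
```

```text
clock: 5.1
ee_pos: [0.7908, -0.1793, 0.3476]
ee_rot: [[-0.848, 0.164, 0.504], [0.14, 0.986, -0.085], [-0.511, -0.001, -0.86]]
force: [1.2, -0.5, 0.3]
grip_width: 0.997
grasp_force: 0.0
[ -20.25956092   17.92298539   64.75653639    5.91022244   67.14790336
 -101.66624084] [[-0.84811643  0.16401466  0.5037834 ]
 [ 0.14039322  0.98645717 -0.08480558]
 [-0.51087011 -0.00119723 -0.85965708]] [ 0.79083719 -0.17931252  0.34757279]
lean 30.72189834279702 az -9.555435076756265
delta tool mm [ 460.94719967  490.28378969 -142.00751462] [0.408773   0.38108833 0.23357942]
turn -0.1944209470924354 resid -6.6268494957147555
```

```bash
python3 -m crank '[[[85,40,42,-12,0],[85,40,42,-12,0],[85,40,42,-12,0],[85,40,42,-12,0],[85,40,42,-12,0],[85,40,42,-12,0],[85,40,42,-12,0],[85,40,42,-12,0],[85,40,42,-12,0],[85,40,42,-12,0]]]'; python3 -m crank '[[[85,30,35,-11,0],[85,30,35,-11,0],[85,0,0,0,-0.1],[85,0,0,0,-0.094],[85,0,0,0,0],[85,0,0,0,0],[85,0,0,0,0],[85,0,0,0,0],[85,0,0,0,0],[85,0,0,0,0]]]';  python3 - <<'E'
from rig import arm;import cv2
from h import *
s=arm.state();R=s['ee_rot'];p=s['ee_pos'];c=arm.camera_params("wrist");im,d=arm.grab_frame("wrist")
cv2.imwrite("pics/w1.png",im);np.savez("pics/w1.npz",p=im,d=d,E=c["extrinsics"])
X=pts(d,c);H,S,V=cv2.split(cv2.cvtColor(im,cv2.COLOR_BGR2HSV));H=H.astype(int)
m=(H>4)&(H<16)&(S>150)&(d>0)&(X[...,2]>.02)&(X[...,2]<.1);q=X[m];print("orange",m.sum(),np.median(q,0),q.min(0),q.max(0))
Rp=cv2.Rodrigues(np.array([0,0,np.radians(3.5)]))[0]@cv2.Rodrigues(np.array([0,-np.radians(28),0]))[0]
l=q@Rp;lo,hi=np.percentile(l,[3,97],0);print("plate-frame ext mm",lo*1000,hi*1000);ctr=(lo+hi)/2
g=Rp@np.array([ctr[0],ctr[1],hi[2]-.016]);print("grip",g)
print(p,"to grip",R.T@(g-p)*1000,"cond",s['joints'],np.degrees(np.arccos(-R[2,2])))
E
```

```text
clock: 6.35
ee_pos: [0.46, 0.3028, 0.2461]
ee_rot: [[-0.848, 0.164, 0.504], [0.141, 0.987, -0.083], [-0.511, 0.001, -0.86]]
force: [1.2, -0.7, 0.9]
grip_width: 0.996
grasp_force: 0.0
clock: 7.6
ee_pos: [0.4107, 0.3806, 0.2338]
ee_rot: [[-0.865, -0.003, 0.502], [-0.052, 0.995, -0.084], [-0.5, -0.099, -0.861]]
force: [-0.0, -0.4, 0.6]
grip_width: 0.995
grasp_force: 0.0
orange 168 [0.43595083 0.37294789 0.07201991] [ 0.42068669 -0.01597981  0.0344932 ] [0.64650439 0.38318309 0.08174223]
plate-frame ext mm [ 425.72684574  -51.86758225 -263.07420072] [ 574.54123139  354.6239955  -144.62142165]
grip [0.50679361 0.18265791 0.09297841]
[0.41069563 0.38063531 0.23378688] to grip [  -2.43911404 -183.31175777  186.13906122] cond [ 48.39187194  -1.03152538  99.45511481 -28.00401901  66.81549005
 -35.45421366] 30.62399684476333
```

View pics/w1.png

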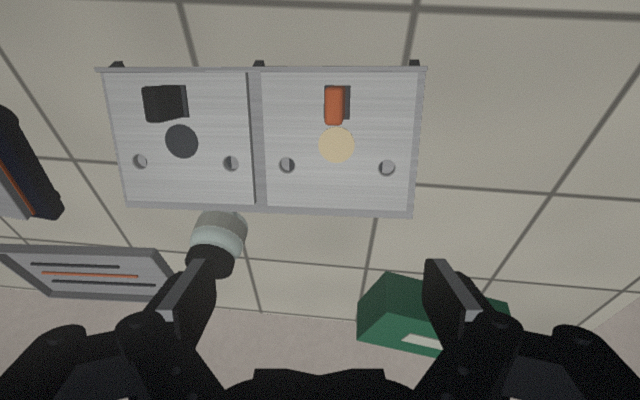

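The wrist view shows the orange handle at (335,104), the cream disc at (336,145), and the plate's holes at (287,165) and (387,167). I'll refine the grip from these.

```bash
python3 - <<'E'
from rig import arm;import cv2
from h import *
s=arm.state();R=s['ee_rot'];p=s['ee_pos'];c=arm.camera_params("wrist");z=np.load("pics/w1.npz");d=z["d"];im=z["p"];c["extrinsics"]=z["E"]
X=pts(d,c);H,S,V=cv2.split(cv2.cvtColor(im,cv2.COLOR_BGR2HSV));H=H.astype(int)
w=np.zeros(d.shape,bool);w[60:220,270:410]=1
m=w&(H>4)&(H<16)&(S>150)&(X[...,2]>.02)&(d>0);q=X[m]
pl=w&(S<60)&(V>120)&(d>0);pl[:90]=0;pl[195:]=0;a=X[pl];n=np.linalg.lstsq(np.c_[a[:,:2],np.ones(len(a))],a[:,2],rcond=None)[0];print("plate plane",n,np.degrees(np.arctan(np.hypot(n[0],n[1]))),len(a))
def med(u,v,r=3):return np.median(X[v-r:v+r+1,u-r:u+r+1].reshape(-1,3),0)
cd=w&(H>12)&(H<30)&(S>60)&(V>110)&~m;disc=np.median(X[cd],0);print("disc",disc,cd.sum())
# hole centroids on plane
dk=(w&(V<90)).astype(np.uint8);dk[:155]=0;k,l,st,ce=cv2.connectedComponentsWithStats(dk);hs=[ce[i] for i in range(1,k) if 40<st[i,4]<400];print("holes px",hs)
f=200/np.tan(np.radians(c["fovy"])/2);E=c["extrinsics"];o=-E[:3,:3].T@E[:3,3]
P=[]
for u,v in hs:
    r=E[:3,:3].T@np.array([(u-c["cx"])/f,(v-c["cy"])/f,1]);t=(n[0]*o[0]+n[1]*o[1]+n[2]-o[2])/(r[2]-n[0]*r[0]-n[1]*r[1]);P.append(o+r*t)
P=sorted(P,key=lambda x:x[1]);print(P)
yv=P[-1]-P[0];print("hole dist",np.linalg.norm(yv));zv=np.array([-n[0],-n[1],1]);zv/=np.linalg.norm(zv);yv/=np.linalg.norm(yv);xv=np.cross(yv,zv)
org=(P[0]+P[-1])/2-20e-3*xv-8e-3*zv
print("x axis",xv,"org",org,"from disc",disc-10e-3*zv)
g=org-.036*xv+.034*zv;l=(q-org)@np.c_[xv,yv,zv];print("handle local",np.percentile(l,[3,97],0)*1000)
print("grip",g,"to grip tool mm",R.T@(g-p)*1000,"y in tool",R.T@yv)
E
```

```text
plate plane [ 0.52021426  0.02946691 -0.20620801] 27.521683703867875 13587
disc [0.47327044 0.38134793 0.05284302] 4
holes px []
[]Traceback (most recent call last):
  File "<stdin>", line 17, in <module>
IndexError: list index out of range
```

```bash
python3 - <<'E'
from rig import arm;import cv2
from h import *
s=arm.state();R=s['ee_rot'];p=s['ee_pos'];c=arm.camera_params("wrist");z=np.load("pics/w1.npz");d=z["d"];im=z["p"];c["extrinsics"]=z["E"]
X=pts(d,c);H,S,V=cv2.split(cv2.cvtColor(im,cv2.COLOR_BGR2HSV));H=H.astype(int)
w=np.zeros(d.shape,bool);w[80:130,315:360]=1
m=w&(S>130)&((H<18)|(H>170))&(d>0);q=X[m]
n=np.array([.5202,.0295,-.2062])
f=200/np.tan(np.radians(c["fovy"])/2);E=c["extrinsics"];o=-E[:3,:3].T@E[:3,3]
def hit(u,v,h):
    r=E[:3,:3].T@np.array([(u-c["cx"])/f,(v-c["cy"])/f,1]);t=(n[0]*o[0]+n[1]*o[1]+n[2]+h-o[2])/(r[2]-n[0]*r[0]-n[1]*r[1]);return o+r*t
A,B=hit(287,165,0),hit(387,167,0);D=hit(336,145,.00226)
yv=B-A
if yv[1]<0:yv=-yv
print(A,B,"hole dist",np.linalg.norm(yv));zv=np.array([-n[0],-n[1],1]);zv/=np.linalg.norm(zv);yv/=np.linalg.norm(yv);xv=np.cross(yv,zv)
org=(A+B)/2-20e-3*xv-8e-3*zv
print("x axis",xv,"org",org,"from disc",D-10e-3*zv)
org=(org+D-10e-3*zv)/2
g=org-.036*xv+.034*zv;l=(q-org)@np.c_[xv,yv,zv];print("handle local",len(q),np.percentile(l,[3,97],0)*1000)
print("grip",g,"to grip tool mm",R.T@(g-p)*1000,"y in tool",R.T@yv)
E
```

```text
[0.50328457 0.33683398 0.06554524] [0.49758311 0.42663737 0.06522854] hole dist 0.08998474872990922
x axis [0.88496102 0.05781414 0.46206224] org [0.4864253  0.38078869 0.04905092] from disc [0.48692743 0.38058153 0.04931082]
handle local 614 [[-48.68356435  -5.99964565  47.78274127]
 [-24.34473531   5.82936421  50.7322735 ]]
grip [0.43913239 0.3777143  0.0626992 ] to grip tool mm [ 61.03162258  13.96277503 161.74163005] y in tool [ 0.00453274  0.99358582 -0.11298972]
```

```bash
python3 -m crank '[[[50,30,7,10,0],[50,31,7,20,0],[50,0,0,35,0],[50,0,0,35,0],[50,0,0,32,0],[50,0,0,20,0],[50,0,0,10,0],[50,0,0,0,0],[0,0,0,0,0],[0,0,0,0,0]]]' 60;python3 -m crank '[[[0,0,0,0,0],[0,0,0,0,0],[0,0,0,0,0],[0,0,0,-10,0],[0,0,0,-20,0],[0,0,0,-25,0],[0,0,0,-30,0],[0,0,0,-30,0],[0,0,0,0,0],[0,0,0,0,0]]]'; python3 - <<'E'
from rig import arm;import cv2
im,d=arm.grab_frame("scene");cv2.imwrite("pics/s2.png",cv2.resize(im[180:400,300:620],None,fx=2,fy=2))
E
```

```text
clock: 8.9
ee_pos: [0.4392, 0.3779, 0.0634]
ee_rot: [[-0.864, -0.003, 0.503], [-0.052, 0.995, -0.084], [-0.5, -0.099, -0.86]]
force: [-20.0, -12.1, 26.8]
grip_width: 0.181
grasp_force: 58.6
clock: 10.15
ee_pos: [0.3814, 0.3872, 0.1606]
ee_rot: [[-0.865, -0.003, 0.502], [-0.053, 0.995, -0.085], [-0.499, -0.1, -0.861]]
force: [-0.3, -0.5, -3.5]
grip_width: 0.158
grasp_force: 58.9
```

View pics/s2.png

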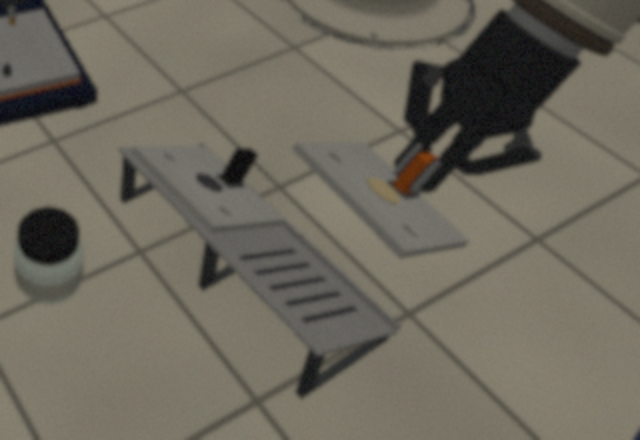

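The plate is gripped and lifted clear; in the crop the handle is at (415,172) between the fingers. Next I'll set the plate flat on the free bench between rack and gauge, to regrip it level.

```bash
python3 -m crank '[[[0,0,0,0,0.097],[0,0,0,0,0.097],[0,-6,-42,4,0],[0,-6,-42,4,0],[0,-6,-42,4,0],[0,-6,-42,4,0],[0,-6,-42,4,0],[0,-6,-42,4,0],[0,-6,-42,4,0],[0,0,0,0,0]]]';python3 - <<'E'
from rig import arm;import cv2
from h import *
im,d=arm.grab_frame("scene");c=arm.camera_params("scene");X=pts(d,c)
s=arm.state();print(s['ee_pos'],s['ee_rot'],s['joints'])
p=s['ee_pos'];S=cv2.cvtColor(im,cv2.COLOR_BGR2HSV)[...,1]
m=(d>0)&(X[...,2]>.06)&(X[...,2]<.3)&(abs(X[...,1]-p[1])<.09)&(X[...,0]>p[0]+.03)&(X[...,0]<p[0]+.12)&(S<60)
a=X[m];n=np.linalg.lstsq(np.c_[a[:,:2],np.ones(len(a))],a[:,2],rcond=None)[0];print(len(a),n,np.degrees(np.arctan(n[:2])))
E
```

```text
clock: 11.45
ee_pos: [0.383, 0.0856, 0.1583]
ee_rot: [[-0.848, 0.171, 0.501], [0.146, 0.985, -0.088], [-0.509, -0.002, -0.861]]
force: [0.4, 0.9, -2.9]
grip_width: 0.155
grasp_force: 59.7
[0.38302736 0.08712643 0.1584372 ] [[-0.84850475  0.16917804  0.50141648]
 [ 0.14502462  0.98558477 -0.08712362]
 [-0.50892784 -0.00120707 -0.86080834]] [  8.83829554 -29.3077712  129.41915706 -12.07119192  51.26535292
 -66.27401193]
810 [ 0.49896422 -0.09600912 -0.05473028] [26.51755489 -5.48410828]
```

```bash
python3 -m crank '[[[0,12,0,20,0],[0,12,0,20,0],[0,12,0,20,0],[0,12,0,20,0],[0,10,0,18,0],[0,0,0,0,0],[0,0,0,0,0],[13,0,0,0,0],[17,0,0,0,0],[26,0,0,0,0]]]' 20; python3 -m crank '[[[30,0,0,0,0],[30,0,0,0,0],[30,0,0,0,0],[30,0,0,-20,0],[40,0,0,-30,0],[60,0,0,-35,0],[60,0,0,-35,0],[60,0,0,0,0],[60,0,0,0,0],[60,0,0,0,0]]]' 60; python3 - <<'E'
from rig import arm;import cv2
from h import *
s=arm.state();print(s['ee_pos'],s['ee_rot'],s['joints']);c=arm.camera_params("wrist");im,d=arm.grab_frame("wrist")
cv2.imwrite("pics/w3.png",im);np.savez("pics/w3.npz",p=im,d=d,E=c["extrinsics"])
E
```

```text
clock: 12.75
ee_pos: [0.3833, 0.0891, 0.0456]
ee_rot: [[-0.848, 0.164, 0.503], [0.141, 0.986, -0.084], [-0.51, -0.001, -0.86]]
force: [-0.1, -0.6, -0.0]
grip_width: 0.301
grasp_force: 0.0
clock: 14.0
ee_pos: [0.3226, 0.0989, 0.1474]
ee_rot: [[-0.85, 0.164, 0.501], [0.141, 0.986, -0.085], [-0.508, -0.002, -0.861]]
force: [0.3, -0.4, 0.9]
grip_width: 0.7
grasp_force: 0.0
[0.32263587 0.09894098 0.14737133] [[-0.84982023  0.16433586  0.50079866]
 [ 0.14069012  0.98640293 -0.08494444]
 [-0.50794868 -0.00173007 -0.8613856 ]] [ 14.87473581 -37.42111817 134.41627029 -14.77552169  55.68970666
 -60.30468888]
```

View pics/w3.png

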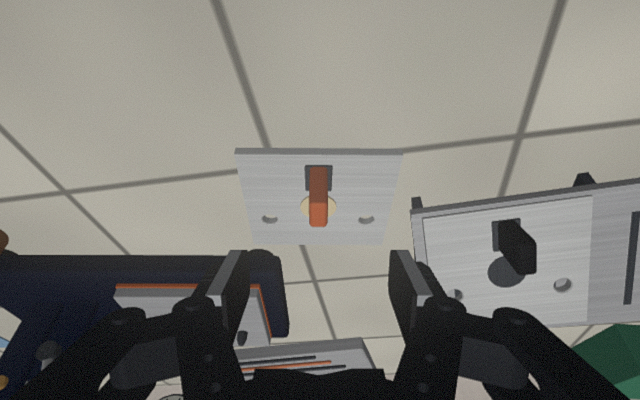

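The plate lies flat on the bench, with its holes at (270,219) and (367,220) and the handle at (318,195).

```bash
python3 - <<'E'
from rig import arm;import cv2
from h import *
s=arm.state();R=s['ee_rot'];p=s['ee_pos'];c=arm.camera_params("wrist");z=np.load("pics/w3.npz");c["extrinsics"]=z["E"];im=z["p"];X=pts(z["d"],c)
A,B=ray((270,219),c,.008),ray((367,220),c,.008);y=A-B if A[1]>B[1] else B-A
print(A,B,"dist",np.linalg.norm(y),"yaw",np.degrees(np.arctan2(-y[0],y[1])))
H,S,V=cv2.split(cv2.cvtColor(im,cv2.COLOR_BGR2HSV));m=(S>150)&((H<18)|(H>170));m[:160]=0;m[232:]=0;m[:,:300]=0;m[:,340:]=0
q=X[m];t=q[q[:,2]>.044];yw=np.arctan2(-y[0],y[1]);xv=np.array([np.cos(yw),np.sin(yw),0]);yv=np.array([-np.sin(yw),np.cos(yw),0])
print("top z",np.median(t[:,2]),"handle ctr by top",xv*np.mean(np.percentile(t@xv,[3,97]))+yv*np.mean(np.percentile(t@yv,[3,97])), np.ptp(t@xv),np.ptp(t@yv))
org=(A+B)/2*[1,1,0]-.02*xv;g=org-.036*xv+[0,0,.034];print("org",org,"grip",g,"tool mm",R.T@(g-p)*1000, "turn",yw+np.radians(9.555))
E
```

```text
[0.44581418 0.03397334 0.008     ] [0.46195921 0.12315296 0.008     ] dist 0.09062928467855659 yaw -10.261652709848157
top z 0.050451378266038065 handle ctr by top [0.396686   0.08673074 0.        ] 0.2149003586134253 0.011702789020294202
org [0.4342066  0.08212602 0.        ] grip [0.39878244 0.08853919 0.034     ] tool mm [ -8.57133276   2.46434977 136.71956926] turn -0.012333416454990503
```

```bash
python3 -m crank '[[[50,-3,1,35,0],[50,-3,1,35,-0.012],[40,0,0.5,35,0],[40,0,0,20,0],[40,0,0,10,0],[40,0,0,0,0],[0,0,0,0,0],[0,0,0,0,0],[0,0,0,0,0],[0,0,0,0,0]]]' 80; python3 -m crank '[[[0,-5,0,-9,0],[0,-8,0,-14,0],[0,-12,0,-20,0],[0,-12,0,-20,0],[0,-2,-34,1,0.006],[0,-2,-34,1,0.006],[0,-2,-34,1,0],[0,-2,-34,1,0],[0,0,0,0,0],[0,0,0,0,0]]]'; python3 - <<'E'
from rig import arm;import cv2
from h import *
s=arm.state();print(s['ee_pos'],s['ee_rot'],s['joints'])
for n in("scene","top"):
    im,d=arm.grab_frame(n);np.savez(f"pics/{n}4.npz",p=im,d=d);cv2.imwrite(f"pics/{n}4.png",im)
a=cv2.imread("pics/scene4.png")[110:260,230:390];b=cv2.imread("pics/top4.png")[130:260,270:440]
cv2.imwrite("pics/c4.png",np.hstack([cv2.resize(a,(400,375)),cv2.resize(b,(400,375))]))
E
```

```text
clock: 15.3
ee_pos: [0.3964, 0.0896, 0.0362]
ee_rot: [[-0.85, 0.154, 0.504], [0.129, 0.988, -0.084], [-0.511, -0.007, -0.86]]
force: [-6.3, -0.6, 11.8]
grip_width: 0.152
grasp_force: 79.8
clock: 16.55
ee_pos: [0.3827, -0.0455, 0.1097]
ee_rot: [[-0.849, 0.164, 0.502], [0.141, 0.986, -0.084], [-0.509, -0.001, -0.86]]
force: [0.3, 0.7, -3.2]
grip_width: 0.148
grasp_force: 78.6
[ 0.38272764 -0.04547092  0.10966912] [[-8.48807510e-01  1.64446547e-01  5.02477008e-01]
 [ 1.41199899e-01  9.86385813e-01 -8.42948159e-02]
 [-5.09498184e-01 -6.00370146e-04 -8.60471522e-01]] [ -24.35871459  -30.92685618  136.15218083   10.54310307   45.47659096
 -110.3422924 ]
```

View pics/c4.png

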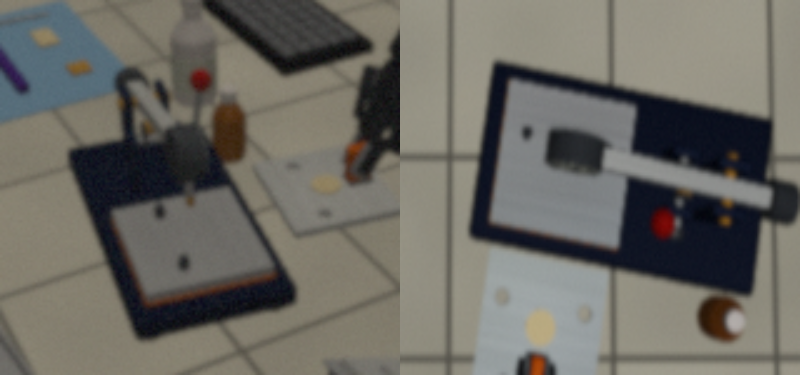

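Scene crop: the plate is held level at (330,185), and the dowels are at (160,211) and (183,262) under the raised beam. Top crop: plate holes are at (502,297) and (584,313), and one dowel is at (527,132). I'll compare plate and table in the same camera.

```bash
python3 - <<'E'
from rig import arm;import cv2
from h import *
s=arm.state();R=s['ee_rot'];p=s['ee_pos']
yw=np.radians(-9.55);xv=np.array([np.cos(yw),np.sin(yw),0]);yv=np.array([-np.sin(yw),np.cos(yw),0])
T=arm.camera_params("top");C=arm.camera_params("scene")
def big(m):
    k,l,st,_=cv2.connectedComponentsWithStats(m.astype(np.uint8));return l==1+st[1:,4].argmax()
for n,c in(("top",T),("scene",C)):
    z=np.load(f"pics/{n}4.npz");X=pts(z["d"],c);S=cv2.cvtColor(z["p"],cv2.COLOR_BGR2HSV)[...,1]
    near=(X[...,0]>.36)&(X[...,0]<.54)&(X[...,1]>-.16)&(X[...,1]<.06)
    m=big(near&(X[...,2]>.066)&(X[...,2]<.098)&(S<110)&(X[...,0]<.52));q=X[m]
    A=np.c_[q[:,:2],np.ones(len(q))];k=np.linalg.lstsq(A,q[:,2],rcond=None)[0]
    print(n,"plate slope along x,y deg",np.degrees([k@[*xv[:2],0],k@[*yv[:2],0]]),"z",np.median(q[:,2]),len(q),"front/back x",np.percentile(q@xv,[1,99]),"y",np.percentile(q@yv,[1,99]))
    t=big((X[...,2]>.043)&(X[...,2]<.058)&(S<110)&(X[...,0]>.48)&(X[...,0]<.68)&(X[...,1]>-.2)&(X[...,1]<.05));q=X[t];print(" table",rect(q[:,0],q[:,1]),"x",np.percentile(q@xv,[1,99]),"y",np.percentile(q@yv,[1,99]))
h=[ray((270+(u-400)/2.353,130+v/2.885),T,.0815) for u,v in((502,297),(584,313))];e=h[0]-h[1];print("holes top",h,np.linalg.norm(e),np.degrees(np.arctan2(-e[0],e[1])))
po=(h[0]+h[1])/2-.02*xv;print("plate origin by holes",po, "by disc",ray((270+140/2.353,130+328/2.885),T,.0835),"by TCP",p+.0385*xv)
d=[ray((230+u/2.5,110+v/2.5),C,.061) for u,v in((160,211),(183,262))];e=d[1]-d[0];print("dowels scene",d,np.linalg.norm(e),np.degrees(np.arctan2(-e[0],e[1])),"seat",(d[0]+d[1])/2-.02*xv)
print("dowel top",ray((270+127/2.353,130+132/2.885),T,.063),"expected from seat .5685,-.078:",np.array([.5685,-.078,0])+.02*xv+.045*yv)
E
```

```text
top plate slope along x,y deg [-0.25166055  0.13564823] z 0.07939643680083451 2073 front/back x [0.36908124 0.4820105 ] y [-0.04334143  0.08440802]
 table (array([568.7, -77.7]), array([145.6, 134.4]), 80.38) x [0.50748103 0.63903193] y [-0.05357138  0.08932771]
scene plate slope along x,y deg [-0.77778601 -0.66560434] z 0.08194262228575683 1343 front/back x [0.36864547 0.48638573] y [-0.04572953  0.08431198]
 table (array([572. , -78.9]), array([150.7, 134.2]), 80.62) x [0.51169071 0.64346202] y [-0.05392149  0.08996272]
holes top [array([ 0.44689375, -0.01010794,  0.0815    ]), array([ 0.43308333, -0.09804813,  0.0815    ])] 0.08901800868328902 -8.925028177583021
plate origin by holes [ 0.42026572 -0.05075987  0.0815    ] by disc [ 0.42018162 -0.05071724  0.0835    ] by TCP [ 0.42085714 -0.05105135  0.10951403]
dowels scene [array([ 0.58472262, -0.12165433,  0.061     ]), array([ 0.60083922, -0.03397778,  0.061     ])] 0.08914551526905685 -10.415768179138261 seat [ 0.57305809 -0.07449789  0.061     ]
dowel top [ 0.59446858 -0.03749871  0.063     ] expected from seat .5685,-.078: [ 0.59568869 -0.03694181  0.        ]
```

```bash
python3 -m crank '[[[0,-17,-0.3,10,0],[0,-17,-0.3,10,0],[0,-17,-0.3,10,0],[0,-17,-0.3,10,0],[0,-17,-0.3,10,0],[0,-17,-0.3,10,0],[0,-17,-0.2,10,0],[0,-10,0,6.4,0],[0,0,0,0,0],[0,0,0,0,0]]]'; python3 - <<'E'
from rig import arm;import cv2
from h import *
s=arm.state();print(s['ee_pos'],s['ee_rot'])
yw=np.radians(-9.55);xv=np.array([np.cos(yw),np.sin(yw),0]);yv=np.array([-np.sin(yw),np.cos(yw),0])
for n in("scene","top"):
    im,d=arm.grab_frame(n);np.savez(f"pics/{n}5.npz",p=im,d=d);cv2.imwrite(f"pics/{n}5.png",im)
    c=arm.camera_params(n);X=pts(d,c);S=cv2.cvtColor(im,cv2.COLOR_BGR2HSV)[...,1]
    m=(X[...,2]>.072)&(X[...,2]<.09)&(X[...,0]>.48)&(X[...,0]<.66)&(X[...,1]>-.18)&(X[...,1]<.04)&(S<110);q=X[m]
    print(n,len(q),"x",np.percentile(q@xv,[1,99]),"y",np.percentile(q@yv,[1,99]),"goal back .632/.636, y mid .0179/.0180")
a=cv2.imread("pics/scene5.png")[110:260,230:390];b=cv2.imread("pics/top5.png")[130:260,270:440]
cv2.imwrite("pics/c5.png",np.hstack([cv2.resize(a,(400,375)),cv2.resize(b,(400,375))]))
E
```

```text
clock: 17.9
ee_pos: [0.5299, -0.0717, 0.1092]
ee_rot: [[-0.849, 0.163, 0.502], [0.14, 0.987, -0.084], [-0.509, -0.001, -0.861]]
force: [-0.5, 0.1, -2.7]
grip_width: 0.146
grasp_force: 78.6
[ 0.52994629 -0.07171487  0.10918993] [[-8.49355242e-01  1.63261611e-01  5.01937566e-01]
 [ 1.40134890e-01  9.86582480e-01 -8.37688680e-02]
 [-5.08879049e-01 -8.10561412e-04 -8.60837648e-01]]
scene 1358 x [0.51754494 0.63565255] y [-0.04644264  0.08306771] goal back .632/.636, y mid .0179/.0180
top 1456 x [0.52150959 0.63181349] y [-0.04536668  0.08268946] goal back .632/.636, y mid .0179/.0180
```

View pics/c5.png

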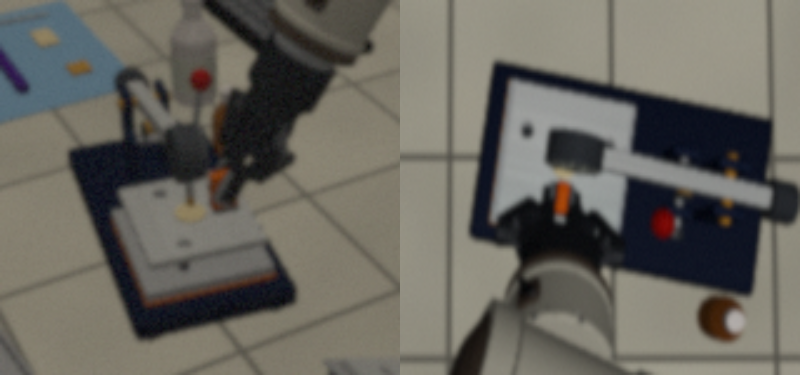

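The plate is aligned over the dowels: y mid agrees within 1 mm and the back edges match. The dial stands clear of the hand. Lowering gently.

```bash
python3 -m crank '[[[0,1.5,-0.2,2.6,0],[0,1.5,-0.2,2.6,0],[0,1.5,0,2.6,0],[0,1.3,0,2.2,0],[0,1.3,0,2.2,0],[0,1.3,0,2.2,0],[0,1.3,0,2.2,0],[0,0.5,0,0.9,0],[0,0,0,0,0],[0,0,0,0,0]]]'
```

```text
clock: 19.25
ee_pos: [0.5306, -0.0727, 0.0893]
ee_rot: [[-0.849, 0.164, 0.503], [0.141, 0.986, -0.084], [-0.51, -0.001, -0.86]]
force: [0.0, 0.3, -3.6]
grip_width: 0.152
grasp_force: 78.6
```

```bash
python3 -m crank '[[[0,0.5,0,0.9,0],[0,0.5,0,0.9,0],[0,0.5,0,0.9,0],[0,0.3,0,0.5,0],[0,0,0,0,0],[0,0,0,0,0],[0,0,0,0,0],[0,0,0,0,0],[0,0,0,0,0],[0,0,0,0,0]]]'; python3 - <<'E'
from rig import arm;import cv2
from h import *
s=arm.state();print(s['ee_pos'],s['force'])
yw=np.radians(-9.55);xv=np.array([np.cos(yw),np.sin(yw),0]);yv=np.array([-np.sin(yw),np.cos(yw),0])
for n in("scene","top"):
    im,d=arm.grab_frame(n);c=arm.camera_params(n);X=pts(d,c);S=cv2.cvtColor(im,cv2.COLOR_BGR2HSV)[...,1]
    m=(X[...,2]>.053)&(X[...,2]<.064)&(X[...,0]>.48)&(X[...,0]<.66)&(X[...,1]>-.18)&(X[...,1]<.04)&(S<110);q=X[m]
    k=np.linalg.lstsq(np.c_[q@xv-.57,q@yv-.018,np.ones(len(q))],q[:,2],rcond=None)[0]
    print(n,len(q),"x",np.percentile(q@xv,[1,99]),"y",np.percentile(q@yv,[1,99]),"z",np.median(q[:,2]),k)
E
```

```text
clock: 20.5
ee_pos: [0.5311, -0.0729, 0.0862]
ee_rot: [[-0.848, 0.164, 0.504], [0.14, 0.986, -0.085], [-0.511, -0.001, -0.86]]
force: [-2.9, 0.4, 5.3]
grip_width: 0.149
grasp_force: 80.2
[ 0.53112885 -0.07288109  0.08624749] [-2.85170842  0.38824332  5.34805741]
scene 1350 x [0.51827426 0.63700096] y [-0.04819786  0.08233658] z 0.05883218193754306 [-0.00266614 -0.0084658   0.05891176]
top 1330 x [0.52295381 0.63299365] y [-0.04610839  0.08201894] z 0.05596695014528398 [-0.00272745 -0.00054425  0.056117  ]
```

The upward push shows the plate is seated, with TCP height matching 50 mm and the plate level. Releasing and backing out along the lean.

```bash
python3 -m crank '[[[18,0,0,0,0],[34,0,0,0,0],[34,0,0,0,0],[34,0,0,0,0],[34,0,0,-10,0],[34,0,0,-20,0],[34,0,0,-30,0],[34,0,0,-30,0],[34,0,0,-20,0],[34,0,0,0,0]]]'; python3 -m crank '[[[34,-10,-24,-9.5,0],[34,-10,-24,-9.5,0],[34,-10,-24,-9.5,0],[34,-10,-24,-9.5,0],[34,0,0,0,0],[34,0,0,0,0],[34,0,0,0,0],[34,0,0,0,0],[34,0,0,0,0],[34,0,0,0,0]]]'; python3 - <<'E'
from rig import arm;import cv2
from h import *
s=arm.state();R=s['ee_rot'];p=s['ee_pos']
yw=np.radians(-9.55);xv=np.array([np.cos(yw),np.sin(yw),0]);yv=np.array([-np.sin(yw),np.cos(yw),0])
g0=np.array([.5571,-.1467,0]);print("TCP gauge mm",[(p-g0)@v*1000 for v in(xv,yv,[0,0,1])],s['joints'])
P={}
for n in("scene","top"):
    im,d=arm.grab_frame(n);np.savez(f"pics/{n}6.npz",p=im,d=d);c=arm.camera_params(n);X=pts(d,c);H,S,V=cv2.split(cv2.cvtColor(im,cv2.COLOR_BGR2HSV))
    m=(d>0)&(S>150)&((H<5)|(H>175))&(X[...,2]>.14)&(X[...,2]<.2)&(X[...,0]>.45)&(X[...,0]<.6)
    v,u=np.nonzero(m)
    if len(u):
        b=ray(((u.min()+u.max())/2,(v.min()+v.max())/2),c,.175);print(n,"ball gauge",len(u),[(b-g0)@w*1000 for w in(xv,yv)])
    q=X[(X[...,2]>.052)&(X[...,2]<.066)&(X[...,0]>.48)&(X[...,0]<.66)&(X[...,1]>-.18)&(X[...,1]<.04)&(S<110)]
    print(n,"plate x",np.percentile(q@xv,[1,99]),"y",np.percentile(q@yv,[1,99]),"z",np.median(q[:,2]))
E
```

```text
clock: 21.85
ee_pos: [0.4754, -0.0636, 0.1821]
ee_rot: [[-0.847, 0.164, 0.505], [0.14, 0.986, -0.085], [-0.512, -0.002, -0.859]]
force: [0.3, 0.5, -0.8]
grip_width: 0.396
grasp_force: 0.0
clock: 23.1
ee_pos: [0.4745, -0.1604, 0.2333]
ee_rot: [[-0.849, 0.164, 0.502], [0.14, 0.986, -0.084], [-0.509, -0.001, -0.861]]
force: [0.1, 0.6, -0.4]
grip_width: 0.399
grasp_force: 0.0
TCP gauge mm [np.float64(-79.16999620320844), np.float64(-27.248554830932502), np.float64(233.29725409392097)] [ -35.44451412  -18.25137879  113.91394309   15.35566633   57.26119089
 -121.25519656]
scene ball gauge 43 [np.float64(-43.61127644055127), np.float64(-31.306710484155744)]
scene plate x [0.51793148 0.63753671] y [-0.04821156  0.08370626] z 0.05880612377128386
top ball gauge 71 [np.float64(-45.81967430093483), np.float64(-25.604558652849228)]
top plate x [0.51441957 0.63280027] y [-0.04627779  0.08168608] z 0.055897592947411964
```

```bash
python3 -m crank '[[[44,0,0,15,0],[44,0,0,20,0],[44,0,0,15,0],[44,0,0,10,0],[44,0,-9,0,0],[44,-2,-14,-3.4,0],[44,-0.5,-15,-0.9,0],[44,0.5,-15,0.9,0],[44,2,-14,3.4,0],[44,3,-13.5,5.2,0]]]'; python3 -m crank '[[[44,4.6,-12.5,7.7,0],[44,1.5,-3,2.6,0],[44,0,0,0,0],[44,0,0,0,0],[44,0,0,0,0],[44,0,0,0,0],[44,0,0,0,0],[44,0,0,0,0],[44,0,0,0,0],[44,0,0,0,0]]]'; python3 - <<'E'
from rig import arm;import cv2
from h import *
s=arm.state();p=s['ee_pos']
yw=np.radians(-9.55);xv=np.array([np.cos(yw),np.sin(yw),0]);yv=np.array([-np.sin(yw),np.cos(yw),0])
g0=np.array([.5571,-.1467,0]);print("TCP gauge mm",[(p-g0)@v*1000 for v in(xv,yv,[0,0,1])])
for n in("scene","top"):
    im,d=arm.grab_frame(n);c=arm.camera_params(n);X=pts(d,c);H,S,V=cv2.split(cv2.cvtColor(im,cv2.COLOR_BGR2HSV))
    m=(d>0)&(S>130)&((H<6)|(H>174))&(X[...,2]>.13)&(X[...,2]<.2)&(X[...,0]>.4)&(X[...,0]<.6)&(X[...,1]<-.15)
    q=X[m];print(n,m.sum(),len(q) and [np.median(q-g0,0)@w*1000 for w in(xv,yv,[0,0,1])])
    cv2.imwrite(f"pics/{n}7.png",im)
a=cv2.imread("pics/scene7.png")[110:260,230:390];b=cv2.imread("pics/top7.png")[130:260,270:440]
cv2.imwrite("pics/c7.png",np.hstack([cv2.resize(a,(400,375)),cv2.resize(b,(400,375))]))
E
```

```text
clock: 24.45
ee_pos: [0.4914, -0.2462, 0.1766]
ee_rot: [[-0.848, 0.164, 0.503], [0.14, 0.986, -0.085], [-0.511, -0.002, -0.86]]
force: [-0.4, 0.6, 0.1]
grip_width: 0.517
grasp_force: 0.5
clock: 25.7
ee_pos: [0.4889, -0.2604, 0.1638]
ee_rot: [[-0.849, 0.164, 0.502], [0.141, 0.986, -0.084], [-0.509, -0.001, -0.861]]
force: [0.1, -0.1, 0.7]
grip_width: 0.516
grasp_force: 0.0
TCP gauge mm [np.float64(-48.35674914354428), np.float64(-123.40152783935166), np.float64(163.77448831999038)]
scene 14 [np.float64(-38.62278668316949), np.float64(-117.25839923101876), np.float64(164.057160947119)]
top 68 [np.float64(-45.6343709050413), np.float64(-113.50502706925782), np.float64(161.95554449329424)]
```

View pics/c7.png

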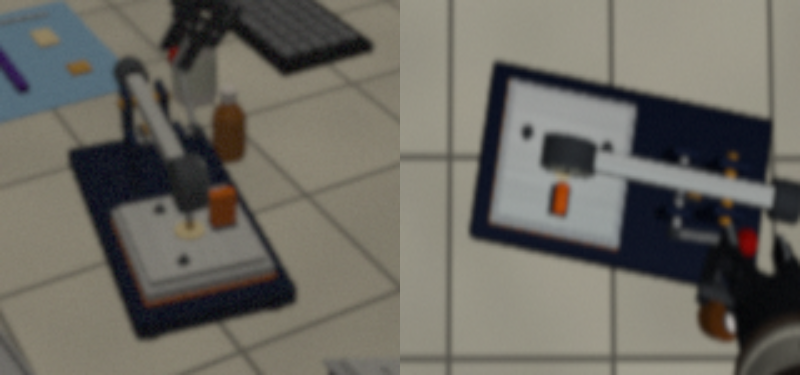

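The beam is down: in the scene crop the plunger stands on the disc at (190,228), and the ball position implies a lever angle of about 1.1 rad. I'll wait, then swing the lever back.

```bash
python3 -m crank '[[[44,0,0,0,0],[44,0,0,0,0],[44,0,0,0,0],[44,0,0,0,0],[44,0,0,0,0],[44,0,0,0,0],[44,0,0,0,0],[44,0,0,0,0],[44,0,0,0,0],[44,0,0,0,0]]]'; python3 -m crank '[[[44,0,19,0,0],[44,-1.5,4,-2.6,0],[44,-4.6,12.5,-7.7,0],[44,-3,13.5,-5.2,0],[44,-2,14,-3.4,0],[44,-0.5,15,-0.9,0],[44,0.5,15,0.9,0],[44,2,14,3.4,0],[44,0,1,0,0],[44,0,0,0,0]]]'; python3 - <<'E'
from rig import arm;import cv2
from h import *
s=arm.state();p=s['ee_pos']
yw=np.radians(-9.55);xv=np.array([np.cos(yw),np.sin(yw),0]);yv=np.array([-np.sin(yw),np.cos(yw),0])
g0=np.array([.5571,-.1467,0]);print("TCP gauge mm",[(p-g0)@v*1000 for v in(xv,yv,[0,0,1])])
im,d=arm.grab_frame("top");c=arm.camera_params("top");X=pts(d,c);H,S,V=cv2.split(cv2.cvtColor(im,cv2.COLOR_BGR2HSV))
m=(S>150)&((H<5)|(H>175))&(X[...,2]>.13)&(X[...,2]<.2)&(X[...,0]>.45)&(X[...,0]<.6);v,u=np.nonzero(m)
b=ray(((u.min()+u.max())/2,(v.min()+v.max())/2),c,.175);print("ball",len(u),[(b-g0)@w*1000 for w in(xv,yv)])
E
```

```text
clock: 27.05
ee_pos: [0.489, -0.2604, 0.1638]
ee_rot: [[-0.849, 0.164, 0.502], [0.141, 0.986, -0.084], [-0.509, -0.001, -0.861]]
force: [-0.7, -0.4, 0.7]
grip_width: 0.517
grasp_force: 0.0
clock: 28.3
ee_pos: [0.5067, -0.155, 0.1824]
ee_rot: [[-0.849, 0.164, 0.503], [0.14, 0.986, -0.087], [-0.51, -0.004, -0.86]]
force: [-4.6, -11.4, 3.4]
grip_width: 0.514
grasp_force: 6.1
TCP gauge mm [np.float64(-48.27664554114903), np.float64(-16.544036201764726), np.float64(182.44648395224007)]
ball 83 [np.float64(-45.43029649778765), np.float64(-27.879715146275007)]
```

The lever is against its arrested stop (11 N on the finger). Backing off and withdrawing.

```bash
python3 -m crank '[[[44,0,-5,0,0],[44,0,-5,0,0],[44,0,0,-15,0],[44,0,0,-25,0],[44,0,0,-30,0],[44,0,0,-30,0],[44,0,0,-20,0],[44,0,0,0,0],[44,0,0,0,0],[44,0,0,0,0]]]'; python3 - <<'E'
from rig import arm;import cv2
from h import *
yw=np.radians(-9.55);xv=np.array([np.cos(yw),np.sin(yw),0]);yv=np.array([-np.sin(yw),np.cos(yw),0]);g0=np.array([.5571,-.1467,0])
for n in("scene","top"):
    im,d=arm.grab_frame(n);cv2.imwrite(f"pics/{n}8.png",im);c=arm.camera_params(n);X=pts(d,c);H,S,V=cv2.split(cv2.cvtColor(im,cv2.COLOR_BGR2HSV))
    m=(S>150)&((H<5)|(H>175))&(X[...,2]>.14)&(X[...,2]<.2)&(X[...,0]>.45)&(X[...,0]<.6);v,u=np.nonzero(m)
    b=ray(((u.min()+u.max())/2,(v.min()+v.max())/2),c,.175);print(n,"ball gauge",len(u),[(b-g0)@w*1000 for w in(xv,yv)])
    q=X[(X[...,2]>.052)&(X[...,2]<.066)&(X[...,0]>.48)&(X[...,0]<.66)&(X[...,1]>-.18)&(X[...,1]<.04)&(S<110)]
    print("plate x",np.percentile(q@xv,[1,99]),"y",np.percentile(q@yv,[1,99]),"z",np.median(q[:,2]))
a=cv2.imread("pics/scene8.png")[110:260,230:390];b=cv2.imread("pics/top8.png")[130:260,270:440]
cv2.imwrite("pics/c8.png",np.hstack([cv2.resize(a,(400,375)),cv2.resize(b,(400,375))]))
E
```

```text
clock: 29.6
ee_pos: [0.4447, -0.1534, 0.2841]
ee_rot: [[-0.85, 0.164, 0.501], [0.141, 0.986, -0.084], [-0.508, -0.0, -0.861]]
force: [-0.2, -0.3, 0.3]
grip_width: 0.514
grasp_force: 0.0
scene ball gauge 40 [np.float64(-43.61127644055127), np.float64(-31.306710484155744)]
plate x [0.51800612 0.63765811] y [-0.04842197  0.08360231] z 0.05873726212375695
top ball gauge 74 [np.float64(-45.81967430093483), np.float64(-25.604558652849228)]
plate x [0.51450384 0.63284529] y [-0.04623062  0.08177632] z 0.05592922269031915
```

View pics/c8.png

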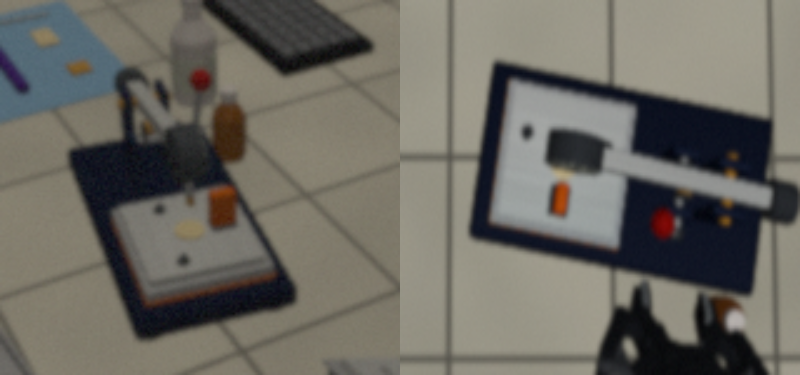

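The beam is raised again, the ball is back exactly where it started, the plate is flush on the dowels, and the hand is clear of everything.

```bash
python3 -c "
from rig import arm;print(arm.sign_off())"
```

```text
the job is handed in; nothing more can be done
None
```

I handed the job in at about 30 s: the plate lies flush on the dowels, the plunger stood on the disc for about two seconds, and the lever is back at its arrested stop with the hand clear; no verdict came back.

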